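Weigh a casting on the spring scale and mark the reading

TASK

Weigh the blue casting: hang it by its eye on the hook of the spring scale, letting the hook take up the weight slowly and fully before you let go, so that the spring is never jerked, dropped on or overloaded, then release it and wait until it hangs still. Only then slide the red marker down its strip until it is level with the black pointer, and let go of it. Leave the casting hanging and the other things on the bench where they are.

Things in the scene. Friction and masses are not known exactly. Their poses are not given: they have to be found in the camera images.
- bracket: The loose casting, painted blue, 44 x 70 x 85 mm (x, y, z), 0.25 to 0.75 kg (differs each time): a foot plate 12 mm thick, a web, and on top a round lifting eye, 46 mm outside, 34 mm hole, 12 mm thick, with a bare metal flat on each side. Origin at the centre of the underside, z up, x along the axis of the eye's hole; the two flats (14 mm along x, 26 mm high) look along +y and -y, are 49 mm apart and centred 62 mm above the underside: grip across them.
- bracket_eye (a point): Centre of the casting's eye hole, 62 mm above its underside.
- scale_stand: The spring scale's fixed grey foot (130 x 100 x 12 mm, mostly under the hook) with an upright tube and a white graduated strip 250 mm high to the left of the tube. Origin on the bench under the tube's axis, z up; the hook arm reaches out along -x, the strip and marker lie towards +y. The tube ends at 152 mm; the rod and hook arm stand above it, nothing above the arm. The strip spans y 23 to 57 mm at x 2 to 6 mm. The name covers all the stand carries (hook, marker).
- scale_hook (a joint): Travel of the sprung hook, rod and pointer, m: 0 with nothing on the hook, growing as it sinks straight down, stop at 0.085. Spring 100 N/m (9.8 mm for 100 g, one line of the strip), lightly damped: a load let go suddenly bounces. A hanging weight settles between 0.024 and 0.074. It must not be moved or left to bounce faster than 0.09 m/s, nor be pressed past 0.082.
- hook_seat (a point): Middle of the 8 mm thick hook rod at its lowest point (the seat), 101 mm from the tube axis along the stand's -x; moves with the hook, 239 mm above the bench when empty. The arm runs level from the rod at 6 mm above this point to 84 mm from the tube axis, then dips to the seat. When the casting hangs, its eye centre is 13 mm below this point.
- hook_tip (a point): Middle of the rounded upturned end of the hook, 21 mm further out along the stand's -x and 13 mm above the seat point.
- pointer_tip (a point): End of the black pointer in front of the white strip, moves with the hook; 235 mm above the bench when the hook is empty; same axes as the stand.
- marker (a joint): Travel of the red marker down the strip, m: 0 at the top (level with the pointer of the empty scale), growing downward to 0.085; starts near the top. It stays where it is left (friction 2.5 N).
- marker_line (a point): Inner end of the red marker's index line, in front of the strip; to be brought to the pointer tip's height.
- marker_tab (a point): Grip point of the marker's upright red tab, at the marker's outer end 122 mm to the stand's +y: the tab is 10 mm thick along the stand's x, 26 mm along y, 36 mm high; this point is 14 mm above the index line and 14 mm below the tab's top.
- bottle_1: Small brown dropper bottle, 33 x 34 x 102 mm, a bystander on the right; origin at its underside.
- bottle_2: Teal bottle, 64 x 64 x 182 mm, a bystander on the right; origin at its underside.
- sanding_block: Cork sanding block, 63 x 112 x 37 mm, a bystander behind the scale; origin at its underside.
Things that resemble listed ones, but are neither listed nor needed, are in the scene too. Of the things that look like the bracket, take the one that is farthest to the robot's left at the start.

How it is judged:
On the way, in this order (a step that is already met when the one before it is completed fails the run):
1. the casting hangs by its eye on the hook, let go and still, with the marker not yet slid down (its travel under 0.017 m) (distance between bracket_eye and hook_seat below 0.02 m and contact force between bracket and scale_stand above 1.5 N and contact force between bracket and the fingers below 0.1 N and angle between bracket's own z axis and vertical below 0.2 rad and velocity of joint scale_hook between -0.01 and 0.01 m/s and linear speed of bracket below 0.03 m/s and value of joint marker below 0.017 m), for 0.5 s.
2. with the casting still hanging, the marker is level with the pointer within 5 mm (distance between bracket_eye and hook_seat below 0.02 m and contact force between bracket and scale_stand above 1.5 N and contact force between bracket and the fingers below 0.1 N and angle between bracket's own z axis and vertical below 0.2 rad and z of marker_line in the frame of pointer_tip between -0.005 and 0.005 m), for 0.2 s.
At the end, for the whole second after the job is handed in: The casting hangs freely by its eye in the hook's seat (eye centre within 20 mm of the seat point, upright within 0.2 rad), at rest and released, and the marker's line is level with the pointer tip within 5 mm (half a division), marker released (all of step 2 and velocity of joint scale_hook between -0.01 and 0.01 m/s and linear speed of bracket below 0.03 m/s and contact force between the fingers and scale_stand below 0.1 N); the robot touches nothing.
It fails at once if the hook is jerked: it moves up or down faster than 0.09 m/s (velocity of joint scale_hook above 0.09 m/s or velocity of joint scale_hook below -0.09 m/s).
It fails at once if the scale is overloaded: its travel exceeds 0.082 m (value of joint scale_hook above 0.082 m).
It fails at once if the casting presses on the scale with more than 15 N (contact force between bracket and scale_stand above 15 N).
It fails at once if a bottle or the sanding block is moved by more than 30 mm (distance of any of bottle_1, bottle_2, sanding_block from where it was at the start of the episode above 0.03 m).
It also fails if it takes over 67 s, if anything falls off the work surface, if the arm or the gripper's body presses on something with over 40 N, if the wrist force passes 120 N, or if a joint passes its speed limit or range.

ROBOT

A 6-joint arm with a two-finger parallel gripper is mounted at the origin on a cart in front of the work surface, level with it; the furniture and walls round the work are solid. World frame = base frame: x ahead of the robot, y to its left, z up, the work surface at z = 0. Lengths are in m, angles in rad, forces in N, time in s.
With the tool pointing down it reaches from about 0.35 to 0.85 m from the base axis. Payload 8.1 kg.
Tool frame: the origin (TCP) lies at the very end of the fingers, on their centre line; the grasp point (between the pads) lies 19 mm behind it; z points along the fingers, y is the line along which they close (so a half turn about z gives the same grasp; the last joint's range is limited). The gripper opens to 93 mm and grips with 3 to 60 N. Pads are 15 mm wide; open, the fingers measure 128 mm over their backs; the gripper's body (75 mm by 188 mm) begins 65 mm behind the grasp point.
Start: joints at [1.244, 0.13, 1.488, -0, 1.523, -0.085], TCP at [0.144, 0.583, 0.219] pointing down, gripper open.
Joint ranges: [-2.96, 2.96], [-0.89, 2.26], [0.02, 2.5], [-1.34, 4.48], [0, 2.73], [-2.66, 2.66]. Speed limits (rad/s): [2.39, 2.39, 2.79, 3.14, 3.14, 3.14].

INTERFACE

Orientations are given as a rotation vector (axis times angle).
In Python, from plant import robot gives the robot as it stands. The module is installed in compiled form; this text tells all that it offers.
- The arm moves only by the tool play_rows, never from a script. Its argument "increments" is text: rows parted by semicolons, each of 5 numbers parted by spaces: the shift along the tool's x, y, z in mm, then the turn about the tool's z in degrees, then the closure, from -1 (fully open) to 1 (shut). In form: dx dy dz yaw claw; .... A call has 1 to 20 rows; each row is the pose to reach, as a shift and turn from the pose commanded when the call began, along the tool's axes at that moment; what a row does not reach only later rows make up. A row lasts 1/10 s, in which the tool goes at most 50 mm and 8.59 degrees, less where a joint would pass 70% of its speed; a pose out of reach is approached as far as the arm can. A call with a gripper value outside its range is refused whole. The fingers move at their own pace and stop on an object; "force" is the grip in N (left out, the last holds). Time passes only in rows, so rows that repeat a pose let the fingers close. It gives the time, the measured TCP pose, the force, the opening and the grip force at its end, in the units of the state.
- robot.read_state(): the state, without advancing time (a new reading comes with each control period).
- robot.read_camera(name): name is "side" or "top"; returns the picture (480x640x3 uint8, blue, green, red); there is no depth.
- robot.calibration(name): a dict with "vertical_fov" (degrees; the focal length in pixels is half the picture's height over the tangent of half this angle, whatever the lens; pixels are square), "cx", "cy" (the principal point, pixels), "rvec" (rotation vector, rad) and "tvec" (3), from world to camera coordinates, as OpenCV has them. Camera axes: x right, y down, z forward; pixel columns grow to the right and rows downward; lengths in m; the calibration is good to about 2 mm. A picture is of the moment at which its call begins. calibration takes no time and is no camera call.
- robot.close_job(): hands the job in; it is judged then, once.
Trained networks look in the newest picture that a camera, given by its name, has taken for a name from the list of things; names that differ only in an ending like _2 or _b are one class to them, and where a whole thing is asked for, a point or a joint stands for the part that bears it (a point fixed in the world has none). Each returns a list of dicts, best first, with "conf" (0 to 1); they miss things now and then, are a little off and sometimes report something else, mostly with a low value. They report only what shows in the picture. A call takes as long as a camera call. They do not tell look-alikes from the thing itself.
- robot.recognise(camera, query): "centre" ([x, y, z] in m, in world coordinates, good to about 4 mm: the middle of the surface that is visible of it).
- robot.regions_of(camera, query): "pixels" (480x640 bool, what is visible of it).
- robot.landmark_of(camera, query): "centre" ([x, y, z] in m, in world coordinates, good to about 4 mm: a listed point, or the origin of a listed thing).
The state is a dict: "t": time; "q": joint angles; "dq": joint speeds; "joint_torque": joint torques, N m; "tool_pos": TCP position; "orientation": TCP orientation; "force": force on the tool from outside, world axes, zero at the start; "wrist_torque": the same for the moment, N m; "opening": finger opening in m; "gripper_force": force on a finger pad.
Only numpy, scipy, OpenCV 4.12 (cv2) and the standard library are available. Lean on these libraries where they do the work, as an engineer would, in place of code of your own. Each camera call takes 0.05 s, during which the arm holds its last target. There are 200 camera calls.

## Working session

There is one attempt and no reset: what is moved stays moved. The work goes in short steps, Python scripts to look and compute and a tool call to move; the robot and the scene stay as the last step left them, time stands still between calls to the robot, and variables do not carry over. Pictures are saved under pics/ and viewed, at most 10 in all, crops included, and the job is handed in when it is done.

Besides the shell and the picture viewer there is one more tool, called after "Emit:" by a JSON object that holds its "api" and its "payload", one argument or row to a line. play_rows: Moves the arm, as the interface text tells. Its arguments: {"type":"object","properties":{"increments":{"type":"string"},"force":{"type":"number"}},"required":["increments"]}

```bash
mkdir -p pics; cat > h.py <<'E'
import numpy as np, cv2
from plant import robot
def P(c):
    k=robot.calibration(c); R=cv2.Rodrigues(np.array(k['rvec'],float))[0]; t=np.array(k['tvec'],float).reshape(3,1)
    f=240/np.tan(np.radians(k['vertical_fov'])/2); K=np.array([[f,0,k['cx']],[0,f,k['cy']],[0,0,1]])
    return K@np.hstack([R,t])
def px(c,p): v=P(c)@np.append(p,1); return (v[:2]/v[2]).round(1)
def tri(a,b):
    X=cv2.triangulatePoints(P('side'),P('top'),np.array(a,float).reshape(2,1),np.array(b,float).reshape(2,1)); return (X[:3]/X[3]).ravel()
E
python3 - <<'E'
from h import *
for c in('side','top'):
    im=robot.read_camera(c); cv2.imwrite(f'pics/{c}0.png',im); print(c,robot.calibration(c))
    for q in('bracket','bracket_eye','scale_stand','hook_seat','hook_tip','pointer_tip','marker_line','marker_tab'):
        for d in robot.landmark_of(c,q)[:5]: print(c,q,round(d['conf'],2),np.round(d['centre'],3),px(c,d['centre']))
s=robot.read_state();print(s['t'],s['tool_pos'],s['orientation'],s['opening'])
E
```

```text
side {'vertical_fov': 42.51568224458703, 'cx': 317.9330383515249, 'cy': 241.63703086579585, 'rvec': array([ 0.87296066,  2.4060264 , -1.21800925]), 'tvec': array([ 0.45166374, -0.09718168,  1.65174332])}
side bracket 0.82 [ 0.734 -0.124 -0.002] [230.6 299.9]
side bracket 0.79 [ 0.421 -0.077 -0.002] [350.7 254.1]
side bracket 0.69 [0.589 0.312 0.245] [439.  285.4]
side bracket 0.58 [ 0.45   0.037 -0.002] [375.3 282.3]
side bracket 0.4 [0.619 0.191 0.005] [368.4 354.3]
side bracket_eye 0.75 [ 0.419 -0.077  0.061] [352.  232.5]
side bracket_eye 0.64 [ 0.727 -0.119  0.062] [232.1 277. ]
side bracket_eye 0.62 [0.447 0.04  0.061] [378.5 260.5]
side scale_stand 0.64 [0.617 0.188 0.005] [367.9 352.9]
side hook_tip 0.76 [0.496 0.165 0.25 ] [412.5 223.1]
side pointer_tip 0.87 [0.609 0.225 0.238] [392.4 268.1]
side marker_line 0.9 [0.606 0.233 0.229] [396.7 273.3]
side marker_line 0.19 [ 0.446  0.04  -0.   ] [377.4 281.8]
side marker_tab 0.77 [0.59  0.31  0.242] [437.8 286.4]
top {'vertical_fov': 54.112067942505604, 'cx': 319.0148420014829, 'cy': 240.6793358926129, 'rvec': array([ 2.19502603, -
[... 528 characters left out ...]
op scale_stand 0.59 [0.748 0.241 0.001] [225.6 184. ]
top hook_seat 0.51 [0.519 0.168 0.238] [236.6 266.2]
top hook_seat 0.49 [ 0.659 -0.317 -0.004] [427.3 216.7]
top hook_seat 0.33 [0.45  0.042 0.062] [296.2 293.7]
top hook_tip 0.73 [0.497 0.166 0.257] [235.7 276. ]
top hook_tip 0.36 [0.446 0.039 0.001] [298.3 293.8]
top pointer_tip 0.61 [0.608 0.227 0.235] [210.9 226.5]
top marker_line 0.75 [0.599 0.228 0.229] [210.9 230.5]
top marker_line 0.61 [0.498 0.166 0.257] [235.6 275.6]
top marker_tab 0.74 [0.59  0.314 0.249] [170.  233.9]
top marker_tab 0.65 [0.606 0.227 0.234] [210.9 227.2]
0.9 [0.14364916 0.58257829 0.21864939] [-3.78917672e-01 -3.11864505e+00 -6.96489492e-05] 0.0929705760816187
```

View pics/side0.png

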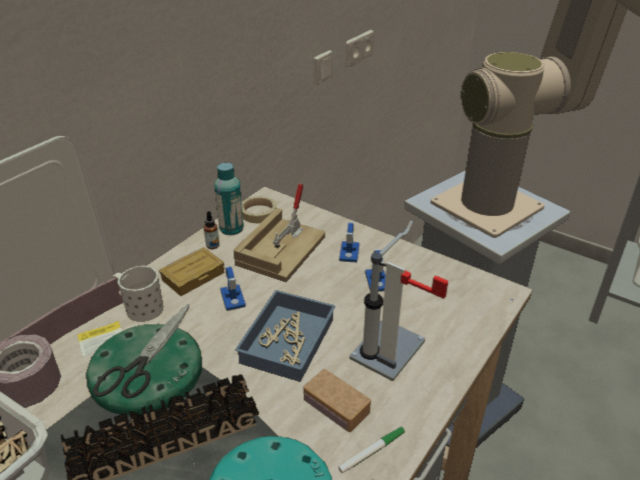

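View pics/top0.png

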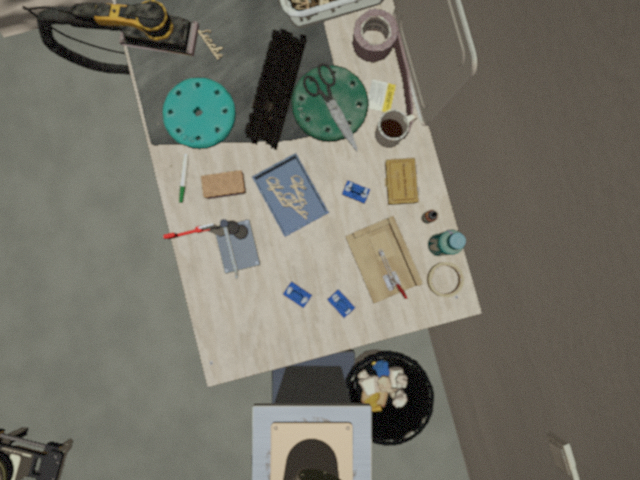

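Three blue castings show: A, side (376,278) / top (297,294), world y≈+0.04. B, side (350,243) / top (341,303), y≈-0.08. C, side (233,288) / top (356,190), y≈-0.12. A fits because it has the largest y, so it is farthest left. I'll confirm this in a crop and measure it.

```bash
python3 - <<'E'
from h import *
t=cv2.imread('pics/top0.png'); s=cv2.imread('pics/side0.png')
a=cv2.resize(t[265:335,270:370],(560,392),interpolation=cv2.INTER_CUBIC)
b=cv2.resize(s[215:305,335:425],(240,240),interpolation=cv2.INTER_CUBIC); b=cv2.copyMakeBorder(b,0,152,0,0,cv2.BORDER_CONSTANT)
cv2.imwrite('pics/crop.png',np.hstack([a,b]))
# blue mask in top, rectify onto foot-top plane z=0.012
M=P('top'); 
def plane(u,z):
    A=M[:,:2]; H=np.column_stack([M[:,0],M[:,1],M[:,2]*z+M[:,3]]); v=np.linalg.inv(H)@np.array([u[0],u[1],1]); return v[:2]/v[2]
hsv=cv2.cvtColor(t,cv2.COLOR_BGR2HSV); m=cv2.inRange(hsv,(100,140,40),(125,255,255))
n,l,st,c=cv2.connectedComponentsWithStats(m)
for i in range(1,n):
    if st[i,4]<100 or not(260<c[i][0]<380 and 150<c[i][1]<330): continue
    ys,xs=np.where(l==i); W=np.array([plane(u,0.012) for u in zip(xs,ys)],np.float32)
    r=cv2.minAreaRect(W*1000); print(c[i],st[i,4],r)
for pr in [((412.5,223.1),(235.7,276.)),((392.4,268.1),(210.9,226.5)),((437.8,286.4),(170,233.9)),((378.5,260.5),(295.3,293.4))]: print(tri(*pr).round(3))
E
```

```text
[355.19662921 192.53932584] 178 ((726.2275390625, -116.96498107910156), (60.51763153076172, 36.497230529785156), 68.22117614746094)
[297.15420561 294.13084112] 214 ((445.3818359375, 41.9111328125), (60.67335891723633, 35.816036224365234), 56.6278190612793)
[341.34090909 303.64545455] 220 ((422.2557067871094, -76.27106475830078), (60.96446228027344, 35.557552337646484), 42.56626892089844)
[0.498 0.166 0.251]
[0.608 0.226 0.238]
[0.592 0.313 0.245]
[0.451 0.044 0.066]
```

View pics/crop.png

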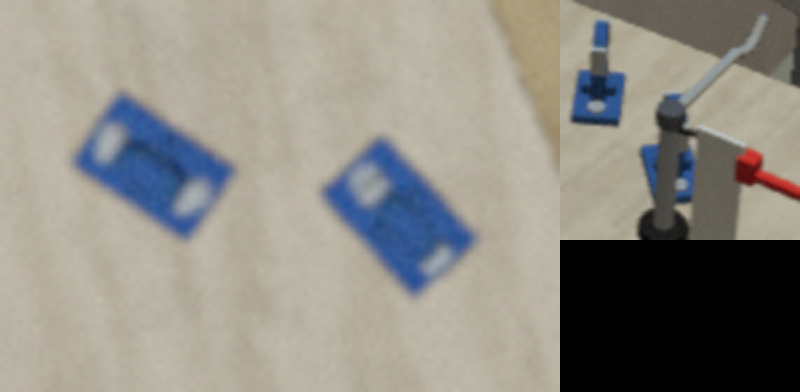

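The crop confirms it. Casting A, at crop (155,165), is the left one, with its long axis running from upper left to lower right (about 56.6° in the world). Its eye stands up in the middle, and B lies to its right. In side view, A sits behind the stand tube.

```bash
cat >> h.py <<'E'
def go(p,ang):
    s=robot.read_state(); R=cv2.Rodrigues(np.array(s['orientation'],float))[0]
    d=R.T@(np.array(p)-s['tool_pos'])*1000
    a=np.degrees(np.arctan2(R[1,1],R[0,1])); w=(ang-a+90)%180-90
    print('t',round(s['t'],2),'tcp',np.round(s['tool_pos'],4),'yang',a.round(1),'| d',d.round(1),'yaw',round(-w,1),'F',np.round(s['force'],2),'op',round(s['opening'],4),'q6',round(s['q'][5],2))
E
python3 - <<'E'
from h import *
go((.447,.042,.32),56.6)
go((.447,.042,.043),56.6)
E
```

```text
t 0.9 tcp [0.1436 0.5826 0.2186] yang 76.1 | d [-424.  -452.2 -101.4] yaw 19.5 F [ 0.12 -0.26  0.17] op 0.093 q6 -0.09
t 0.9 tcp [0.1436 0.5826 0.2186] yang 76.1 | d [-424.  -452.2  175.6] yaw 19.5 F [ 0.12 -0.26  0.17] op 0.093 q6 -0.09
```

Emit:
{"api": "play_rows", "payload": {
  "increments": "-30 -30 -90 0 -1; -60 -65 -101 2 -1; -424 -452 -101 19.5 -1; -424 -452 -101 19.5 -1; -424 -452 -101 19.5 -1; -424 -452 -101 19.5 -1; -424 -452 -101 19.5 -1; -424 -452 -101 19.5 -1; -424 -452 -101 19.5 -1; -424 -452 -101 19.5 -1; -424 -452 -101 19.5 -1; -424 -452 -101 19.5 -1; -424 -452 -101 19.5 -1; -424 -452 -101 19.5 -1; -424 -452 -101 19.5 -1; -424 -452 -101 19.5 -1; -424 -452 -101 19.5 -1; -424 -452 -101 19.5 -1",
  "force": 25
}}

```text
t: 2.7
tool_pos: [0.4467, 0.0436, 0.3198]
orientation: [0.898, 3.01, 0.0]
force: [-1.1, -0.1, 1.1]
opening: 0.0928
gripper_force: 0.0
```

```bash
python3 - <<'E'
from h import *
go((.447,.042,.12),56.6)
E
```

```text
t 2.7 tcp [0.4467 0.0436 0.3198] yang 56.8 | d [ -1.1  -1.2 199.8] yaw 0.2 F [-1.14 -0.09  1.13] op 0.0928 q6 -1.01
```

Emit:
{"api": "play_rows", "payload": {
  "increments": "-1 -1 50 0 -1; -1 -1 100 0 -1; -1 -1 150 0 -1; -1 -1 200 0 -1; -1 -1 230 0 -1; -1 -1 255 0 -1; -1 -1 277 0 -1; -1 -1 277 0 -1; -1 -1 277 0 -1"
}}

```text
t: 3.6
tool_pos: [0.4471, 0.0415, 0.043]
orientation: [-0.9, -3.009, 0.0]
force: [0.3, -0.2, 0.3]
opening: 0.0931
gripper_force: 0.0
```

```bash
python3 - <<'E'
from h import *
go((.447,.042,.043),56.6)
for c in('side','top'):
    im=robot.read_camera(c); cv2.imwrite(f'pics/{c}1.png',im)
t=cv2.imread('pics/top1.png'); s=cv2.imread('pics/side1.png')
a=cv2.resize(t[250:340,250:350],(444,400),interpolation=cv2.INTER_CUBIC); b=cv2.resize(s[205:305,330:420],(360,400),interpolation=cv2.INTER_CUBIC)
cv2.imwrite('pics/c1.png',np.hstack([a,b])[:, :800])
E
```

```text
t 3.6 tcp [0.4471 0.0415 0.043 ] yang 56.7 | d [0.4 0.4 0. ] yaw 0.1 F [ 0.3  -0.21  0.33] op 0.0931 q6 -1.01
```

View pics/c1.png

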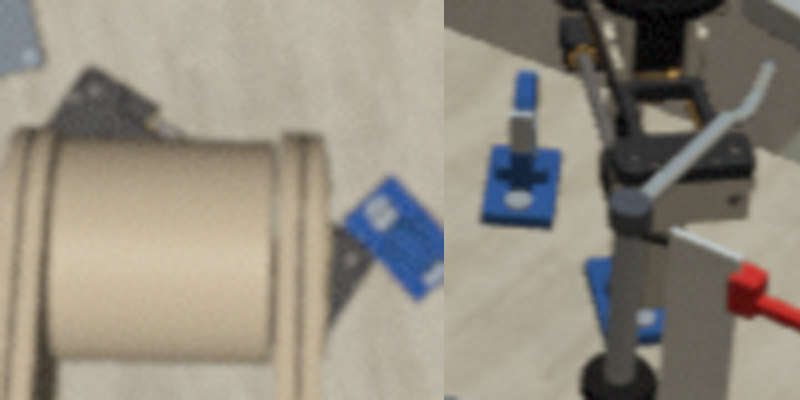

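The view shows the gripper down around casting A; its foot is at crop (630,300). B at (400,235) is untouched. Closing.

Emit:
{"api": "play_rows", "payload": {
  "increments": "0 0 0 0 1; 0 0 0 0 1; 0 0 0 0 1; 0 0 0 0 1; 0 0 0 0 1; 0 0 0 0 1; 0 0 0 0 1; 0 0 0 0 1; 0 0 -3 0 1; 0 0 -10 0 1; 0 0 -20 0 1; 0 0 -20 0 1; 0 0 -20 0 1; 0 0 -20 0 1; 0 0 -20 0 1",
  "force": 35
}}

```text
t: 5.2
tool_pos: [0.447, 0.0408, 0.0623]
orientation: [-0.901, -3.009, 0.0]
force: [-0.2, 0.4, -5.1]
opening: 0.0487
gripper_force: 35.0
```

```bash
python3 - <<'E'
from h import *
for i in range(3):
    robot.read_camera('side'); go((.447,.042,.35),56.6)
E
```

```text
t 5.25 tcp [0.447  0.0408 0.0623] yang 56.6 | d [   0.9    0.9 -287.7] yaw 0.0 F [ 0.21  0.53 -4.29] op 0.0483 q6 -1.01
t 5.3 tcp [0.4471 0.0408 0.0623] yang 56.6 | d [   0.9    0.9 -287.7] yaw 0.0 F [ 0.55  0.   -2.83] op 0.0487 q6 -1.01
t 5.35 tcp [0.4471 0.0408 0.0624] yang 56.6 | d [   0.9    0.8 -287.6] yaw 0.0 F [ 0.13 -0.26 -4.  ] op 0.0484 q6 -1.01
```

```bash
python3 - <<'E'
from h import *
go((.447,.042,.226),101.3)
go((.4548,.157,.226),101.3)
E
```

```text
t 5.35 tcp [0.4471 0.0408 0.0624] yang 56.6 | d [   0.8    0.9 -163.6] yaw -44.7 F [ 0.13 -0.26 -4.  ] op 0.0484 q6 -1.01
t 5.35 tcp [0.4471 0.0408 0.0624] yang 56.6 | d [  57.6  101.2 -163.6] yaw -44.7 F [ 0.13 -0.26 -4.  ] op 0.0484 q6 -1.01
```

Emit:
{"api": "play_rows", "payload": {
  "increments": "0 0 -30 -7 1; 0 0 -60 -14 1; 0 0 -95 -21 1; 0 0 -130 -28 1; 10 18 -163 -35 1; 22 39 -163 -40 1; 35 61 -163 -44.7 1; 47 82 -163 -44.7 1; 57.6 101 -163.6 -44.7 1; 57.6 101 -163.6 -44.7 1; 57.6 101 -163.6 -44.7 1; 57.6 101 -163.6 -44.7 1; 57.6 101 -163.6 -44.7 1; 57.6 101 -163.6 -44.7 1; 57.6 101 -163.6 -44.7 1"
}}

```text
t: 6.85
tool_pos: [0.4549, 0.1564, 0.2263]
orientation: [-0.309, 3.126, -0.0]
force: [-0.4, 0.2, -4.8]
opening: 0.0487
gripper_force: 35.0
```

```bash
python3 - <<'E'
from h import *
for c in('side','top'):
    im=robot.read_camera(c); cv2.imwrite(f'pics/{c}2.png',im)
    for q in('bracket_eye','bracket','hook_seat','hook_tip'):
        for d in robot.landmark_of(c,q)[:4]: print(c,q,round(d['conf'],2),np.round(d['centre'],3),px(c,d['centre']))
go((.4548,.157,.226),101.3)
t=cv2.imread('pics/top2.png'); s=cv2.imread('pics/side2.png')
a=cv2.resize(t[220:320,190:290],(400,400),interpolation=cv2.INTER_CUBIC); b=cv2.resize(s[180:300,350:470],(400,400),interpolation=cv2.INTER_CUBIC)
cv2.imwrite('pics/c2.png',np.hstack([a,b]))
E
```

```text
side bracket_eye 0.95 [ 0.423 -0.08   0.062] [350.1 232.1]
side bracket_eye 0.83 [0.455 0.154 0.245] [422.8 214.6]
side bracket_eye 0.82 [ 0.729 -0.119  0.063] [231.2 277.4]
side bracket_eye 0.47 [ 0.664 -0.314 -0.003] [211.7 248.1]
side bracket 0.7 [ 0.423 -0.076 -0.002] [350.5 254.6]
side bracket 0.65 [0.456 0.157 0.181] [420.5 242.8]
side hook_seat 0.78 [0.519 0.169 0.239] [405.4 233.3]
side hook_tip 0.78 [0.498 0.166 0.252] [412.4 222.9]
top bracket_eye 0.89 [ 0.424 -0.078  0.063] [342.4 303.7]
top bracket_eye 0.8 [ 0.726 -0.12   0.06 ] [358.3 188.6]
top bracket 0.76 [ 0.732 -0.117 -0.   ] [355.1 190. ]
top bracket 0.72 [ 0.427 -0.079  0.002] [341.6 301.1]
top hook_seat 0.77 [0.519 0.167 0.236] [236.8 265.9]
top hook_tip 0.73 [0.499 0.168 0.259] [234.5 275.3]
top hook_tip 0.35 [0.608 0.229 0.238] [209.8 226.2]
t 7.35 tcp [0.4548 0.1568 0.2263] yang 101.3 | d [-0.   0.2  0.3] yaw 0.0 F [ 0.01 -0.7  -4.23] op 0.0485 q6 -1.54
```

View pics/c2.png

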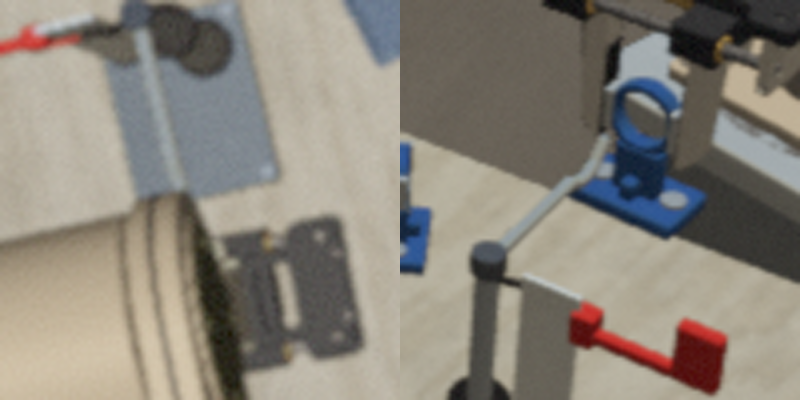

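The side crop shows the casting upright in the fingers. Its eye, at (648,115), is lined up just outside the hook tip at (605,140), and the heights agree with the calculation. Threading it on.

Emit:
{"api": "play_rows", "payload": {
  "increments": "-6 0 0 0 1; -12 0 0 0 1; -18 0 0 0 1; -24 0 0 0 1; -30 0 0 0 1; -34 0 0 0 1; -38 0 0 0 1; -42 0 0 0 1; -46 0 0 0 1; -50 0 0 0 1; -54 0 0 0 1; -58 0 0 0 1; -62 0 0 0 1; -65 0 0 0 1; -65 0 0 0 1; -65 0 0 0 1"
}}

```text
t: 8.95
tool_pos: [0.5185, 0.1696, 0.2262]
orientation: [0.311, -3.126, 0.0]
force: [0.3, 0.2, -4.3]
opening: 0.049
gripper_force: 35.0
```

```bash
python3 - <<'E'
from h import *
im=robot.read_camera('side'); cv2.imwrite('pics/side3.png',im)
for q in('bracket_eye','hook_seat','hook_tip','pointer_tip','marker_line'):
    for d in robot.landmark_of('side',q)[:4]: print(q,round(d['conf'],2),np.round(d['centre'],3),px('side',d['centre']))
go((.5185,.170,.226),101.3)
cv2.imwrite('pics/c3.png',cv2.resize(im[180:300,350:470],(500,500),interpolation=cv2.INTER_CUBIC))
E
```

```text
bracket_eye 0.98 [0.518 0.17  0.241] [405.9 232.4]
bracket_eye 0.9 [ 0.724 -0.117  0.061] [233.7 277.4]
bracket_eye 0.69 [ 0.421 -0.08   0.063] [350.7 231.5]
hook_seat 0.83 [0.517 0.169 0.238] [406.  233.2]
hook_tip 0.55 [0.497 0.169 0.25 ] [413.7 224.2]
pointer_tip 0.82 [0.606 0.227 0.237] [394.3 268.4]
marker_line 0.93 [0.606 0.231 0.227] [395.6 273.6]
t 9.25 tcp [0.5185 0.1696 0.2263] yang 101.4 | d [-0.1  0.4  0.3] yaw 0.1 F [-0.22  0.49 -5.26] op 0.0488 q6 -1.55
```

View pics/c3.png

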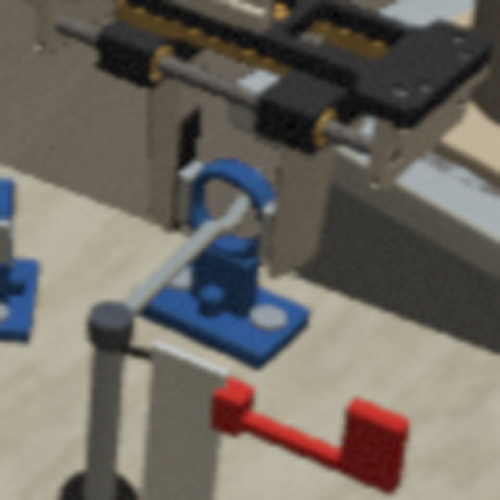

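The hook passes through the eye, as the crop shows with the rod at (235,210) inside the ring. Lowering slowly.

Emit:
{"api": "play_rows", "payload": {
  "increments": "0 0 3 0 1; 0 0 6 0 1; 0 0 9 0 1; 0 0 12 0 1; 0 0 14 0 1; 0 0 16 0 1; 0 0 18 0 1; 0 0 20 0 1; 0 0 22 0 1; 0 0 24 0 1; 0 0 26 0 1; 0 0 28 0 1; 0 0 30 0 1; 0 0 32 0 1; 0 0 34 0 1; 0 0 36 0 1; 0 0 38 0 1; 0 0 40 0 1; 0 0 42 0 1; 0 0 42 0 1"
}}

```text
t: 11.25
tool_pos: [0.5185, 0.1696, 0.184]
orientation: [0.31, -3.126, 0.0]
force: [-0.2, 0.8, -1.6]
opening: 0.0489
gripper_force: 35.0
```

```bash
python3 - <<'E'
from h import *
F=[]
for i in range(8):
    robot.read_camera('side'); F.append(robot.read_state()['force'])
print(np.mean(F,0))
for q in('bracket_eye','hook_seat','pointer_tip'):
    for d in robot.landmark_of('side',q)[:4]: print(q,round(d['conf'],2),np.round(d['centre'],3))
go((.5185,.170,.226),101.3)
E
```

```text
[-0.35237589  0.18831024 -2.04928813]
bracket_eye 0.75 [ 0.422 -0.077  0.059]
bracket_eye 0.63 [ 0.727 -0.12   0.06 ]
bracket_eye 0.57 [0.521 0.168 0.199]
hook_seat 0.94 [0.52  0.169 0.215]
hook_seat 0.23 [0.52  0.166 0.202]
pointer_tip 0.56 [0.605 0.227 0.211]
t 11.8 tcp [0.5186 0.1696 0.1843] yang 101.3 | d [ -0.    0.4 -41.7] yaw 0.0 F [ 0.2   0.32 -2.23] op 0.0488 q6 -1.55
```

Emit:
{"api": "play_rows", "payload": {
  "increments": "0 0 2 0 1; 0 0 4 0 1; 0 0 6 0 1; 0 0 8 0 1; 0 0 10 0 1; 0 0 12 0 1; 0 0 14 0 1; 0 0 16 0 1; 0 0 18 0 1; 0 0 19 0 1; 0 0 19 0 1; 0 0 19 0 1"
}}

```text
t: 13.0
tool_pos: [0.5186, 0.1696, 0.1654]
orientation: [-0.31, 3.126, 0.0]
force: [0.6, 0.1, -0.7]
opening: 0.0486
gripper_force: 35.0
```

```bash
python3 - <<'E'
from h import *
F=[]
for i in range(20):
    robot.read_camera('side'); F.append(robot.read_state()['force'])
print(np.mean(F,0),np.std(F,0)/20**.5)
for q in('bracket_eye','hook_seat','pointer_tip'):
    for d in robot.landmark_of('side',q)[:4]: print(q,round(d['conf'],2),np.round(d['centre'],3))
go((.5185,.170,.226),101.3)
E
```

```text
[ 1.45863474  0.28749064 -0.09288912] [0.12005928 0.08127905 0.12388742]
bracket_eye 0.81 [0.52  0.168 0.184]
bracket_eye 0.58 [ 0.421 -0.078  0.059]
hook_seat 0.63 [0.52  0.168 0.196]
pointer_tip 0.56 [0.605 0.229 0.19 ]
t 14.15 tcp [0.5185 0.1696 0.1653] yang 101.3 | d [ -0.    0.4 -60.7] yaw 0.0 F [ 1.75 -0.32 -0.16] op 0.0486 q6 -1.55
```

Emit:
{"api": "play_rows", "payload": {
  "increments": "-1 0 0 0 1; -2 0 0 0 1; -2 0 0 0 1; -2 0 0 0 1"
}}

```text
t: 14.55
tool_pos: [0.52, 0.1699, 0.1649]
orientation: [0.31, -3.125, 0.0]
force: [-3.0, -0.7, 0.3]
opening: 0.0486
gripper_force: 35.0
```

```bash
python3 - <<'E'
from h import *
F=[]
for i in range(10):
    robot.read_camera('side'); F.append(robot.read_state()['force'])
print(np.mean(F,0)); print(robot.read_state()['wrist_torque'])
E
```

```text
[-3.65562974 -1.0223252  -0.22405294]
[-0.10781899  0.63406456  0.03547885]
```

Emit:
{"api": "play_rows", "payload": {
  "increments": "0.7 0 0 0 1; 1.4 0 0 0 1; 1.4 0 0 0 1; 1.4 0 0 0 1"
}}

```text
t: 15.45
tool_pos: [0.5199, 0.1699, 0.1658]
orientation: [-0.31, 3.124, 0.0]
force: [2.7, 0.3, 0.5]
opening: 0.049
gripper_force: 35.0
```

```bash
python3 - <<'E'
from h import *
F=[]
for i in range(12):
    robot.read_camera('side'); F.append(robot.read_state()['force'])
print(np.mean(F,0))
go((.5185,.170,.226),101.3)
E
```

```text
[ 3.52115586  1.14693752 -0.10282868]
t 16.05 tcp [0.5193 0.1697 0.1653] yang 101.3 | d [  0.7   0.4 -60.7] yaw 0.0 F [ 4.42  1.67 -0.16] op 0.0485 q6 -1.55
```

Emit:
{"api": "play_rows", "payload": {
  "increments": "-0.7 0 0 0 1; -0.7 0 0 0 1; -0.7 0 0 0 1; -0.7 0 0 0 1",
  "force": 12
}}

```text
t: 16.45
tool_pos: [0.5194, 0.1698, 0.165]
orientation: [0.311, -3.125, 0.0]
force: [-0.2, 0.9, 0.1]
opening: 0.0492
gripper_force: 12.0
```

Emit:
{"api": "play_rows", "payload": {
  "increments": "0 0 0 0 1; 0 0 0 0 1; 0 0 0 0 1; 0 0 0 0 1",
  "force": 3
}}

```text
t: 16.85
tool_pos: [0.5195, 0.1698, 0.1651]
orientation: [0.311, -3.126, 0.0]
force: [-0.8, 0.6, 0.1]
opening: 0.0492
gripper_force: 3.0
```

Emit:
{"api": "play_rows", "payload": {
  "increments": "0 0 0 0 -0.1; 0 0 0 0 -0.15; 0 0 0 0 -0.2; 0 0 0 0 -0.2; 0 0 0 0 -0.2; 0 0 0 0 -0.2"
}}

```text
t: 17.45
tool_pos: [0.5198, 0.1698, 0.1653]
orientation: [-0.311, 3.126, -0.0]
force: [-0.8, 0.2, -0.2]
opening: 0.0556
gripper_force: 0.0
```

```bash
python3 - <<'E'
from h import *
for i in range(2):
  im=robot.read_camera('side')
  for q in('bracket_eye','hook_seat','pointer_tip'):
    for d in robot.landmark_of('side',q)[:3]: print(q,round(d['conf'],2),np.round(d['centre'],3))
cv2.imwrite('pics/c4.png',cv2.resize(im[180:330,340:490],(500,500),interpolation=cv2.INTER_CUBIC))
go((.5185,.170,.226),101.3)
E
```

```text
bracket_eye 0.97 [ 0.729 -0.119  0.062]
bracket_eye 0.8 [ 0.423 -0.076  0.063]
bracket_eye 0.75 [0.517 0.167 0.182]
hook_seat 0.86 [0.52  0.17  0.192]
hook_seat 0.67 [0.589 0.314 0.242]
pointer_tip 0.78 [0.608 0.228 0.192]
bracket_eye 0.89 [0.518 0.169 0.183]
bracket_eye 0.6 [ 0.729 -0.119  0.061]
bracket_eye 0.56 [ 0.422 -0.079  0.061]
hook_seat 0.88 [0.519 0.168 0.194]
pointer_tip 0.92 [0.606 0.228 0.191]
t 17.85 tcp [0.5198 0.1699 0.1652] yang 101.3 | d [  1.2   0.4 -60.8] yaw 0.0 F [-0.07 -1.09  0.41] op 0.0557 q6 -1.55
```

View pics/c4.png

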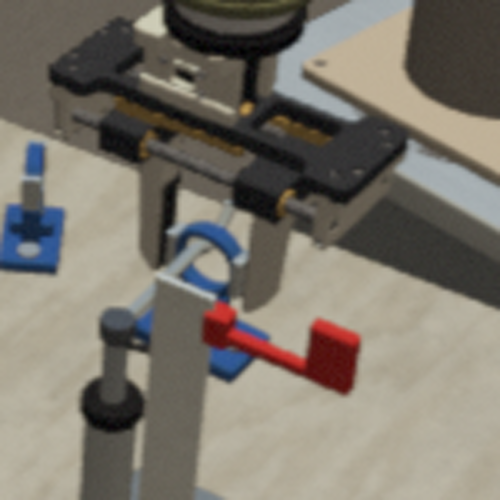

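The casting hangs on the hook with the fingers clear on both sides; the eye is at (205,255) in the crop. Travel is about 45 mm. Opening fully and retreating upward.

Emit:
{"api": "play_rows", "payload": {
  "increments": "0 0 0 0 -0.6; 0 0 0 0 -0.8; 0 0 0 0 -0.8; 0 0 0 0 -0.8; 0 0 -20 0 -0.8; 0 0 -50 0 -0.8; 0 0 -90 0 -0.8; 0 0 -130 0 -0.8; 0 0 -160 0 -0.8; 0 0 -160 0 -0.8; 0 0 -160 0 -0.8"
}}

```text
t: 18.95
tool_pos: [0.5202, 0.17, 0.3258]
orientation: [-0.31, 3.125, 0.0]
force: [-0.6, -0.2, 0.5]
opening: 0.0838
gripper_force: 0.0
```

```bash
python3 - <<'E'
from h import *
for c in('side','top'):
  im=robot.read_camera(c)
  for q in('bracket_eye','hook_seat','pointer_tip','marker_line','marker_tab'):
    for d in robot.landmark_of(c,q)[:3]: print(c,q,round(d['conf'],2),np.round(d['centre'],4))
go((.591,.311,.325),11.3)
E
```

```text
side bracket_eye 0.72 [ 0.7273 -0.118   0.0612]
side bracket_eye 0.61 [ 0.4201 -0.0776  0.0606]
side hook_seat 0.8 [0.5179 0.1676 0.1917]
side pointer_tip 0.57 [0.6092 0.2258 0.1917]
side marker_line 0.82 [0.6059 0.23   0.2272]
side marker_tab 0.83 [0.5894 0.314  0.2416]
top bracket_eye 0.84 [ 0.4221 -0.0788  0.0625]
top bracket_eye 0.74 [ 0.7226 -0.1218  0.0625]
top marker_line 0.24 [0.606  0.2308 0.1903]
t 19.55 tcp [0.5198 0.1699 0.3251] yang 101.3 | d [-9.760e+01  1.244e+02  1.000e-01] yaw -90.0 F [ 0.37 -0.51 -0.56] op 0.0837 q6 -1.55
```

Emit:
{"api": "play_rows", "payload": {
  "increments": "-10 12 0 8 -0.6; -20 25 0 16 -0.6; -30 38 0 24 -0.6; -40 51 0 32 -0.6; -50 64 0 40 -0.6; -60 77 0 48 -0.6; -70 90 0 56 -0.6; -80 103 0 64 -0.6; -90 115 0 72 -0.6; -97.6 124.4 0 80 -0.6; -97.6 124.4 0 88 -0.6; -97.6 124.4 0 90 -0.6; -97.6 124.4 0 90 -0.6; -97.6 124.4 0 90 -0.6"
}}

```text
t: 20.95
tool_pos: [0.591, 0.311, 0.3252]
orientation: [-1.989, -2.432, 0.0]
force: [0.5, 0.4, -0.1]
opening: 0.0744
gripper_force: 0.0
```

```bash
python3 - <<'E'
from h import *
im=robot.read_camera('side')
for q in('bracket_eye','hook_seat','pointer_tip','marker_line','marker_tab'):
    for d in robot.landmark_of('side',q)[:3]: print(q,round(d['conf'],2),np.round(d['centre'],4))
go((.591,.311,.223),11.3)
cv2.imwrite('pics/c5.png',cv2.resize(im[160:330,340:510],(600,600),interpolation=cv2.INTER_CUBIC))
E
```

```text
bracket_eye 0.71 [0.5199 0.1683 0.1812]
bracket_eye 0.63 [ 0.4175 -0.0791  0.0591]
bracket_eye 0.62 [ 0.7273 -0.1181  0.0606]
hook_seat 0.59 [0.5201 0.1698 0.1931]
hook_seat 0.38 [0.5211 0.1684 0.12  ]
pointer_tip 0.73 [0.6074 0.2277 0.1908]
marker_line 0.71 [0.6061 0.231  0.2281]
marker_tab 0.97 [0.5907 0.3114 0.2418]
t 21.25 tcp [0.591  0.311  0.3253] yang 11.4 | d [  0.    0.  102.3] yaw 0.1 F [-0.53  0.23 -0.88] op 0.0741 q6 0.21
```

View pics/c5.png

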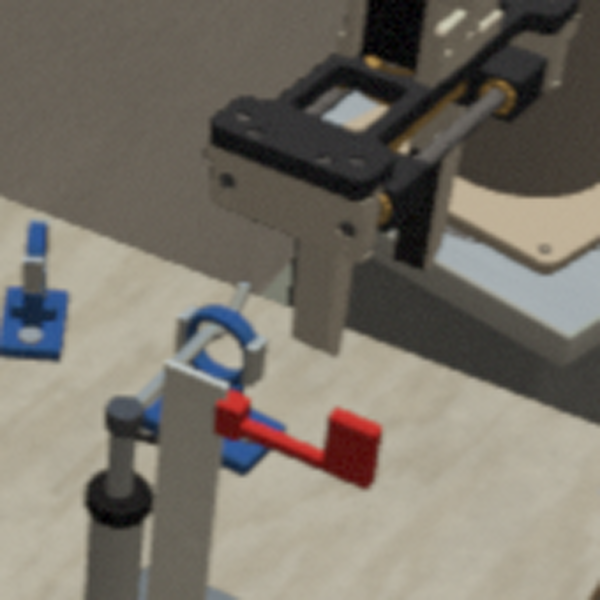

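The casting is hanging freely in the crop, eye at (222,345). The fingers are above the red tab at (353,447). Descending and gripping it lightly.

Emit:
{"api": "play_rows", "payload": {
  "increments": "0 0 40 0 -0.6; 0 0 70 0 -0.6; 0 0 90 0 -0.6; 0 0 102 0 -0.6; 0 0 102 0 -0.6; 0 0 102 0 1; 0 0 102 0 1; 0 0 102 0 1; 0 0 102 0 1; 0 0 102 0 1; 0 0 102 0 1; 0 0 102 0 1; 0 0 102 0 1; 0 0 102 0 1; 0 0 102 0 1",
  "force": 12
}}

```text
t: 22.75
tool_pos: [0.59, 0.3109, 0.2229]
orientation: [-1.99, -2.43, 0.003]
force: [-5.2, -1.8, 1.0]
opening: 0.0107
gripper_force: 12.0
```

```bash
python3 - <<'E'
from h import *
go((.591,.311,.223),11.3)
E
```

```text
t 22.75 tcp [0.59   0.3109 0.2229] yang 11.4 | d [-0.1  1.  -0.1] yaw 0.1 F [-5.24 -1.8   1.01] op 0.0107 q6 0.21
```

Emit:
{"api": "play_rows", "payload": {
  "increments": "0 -1 0 0 1; 0 -1 3 0 1; 0 -1 6 0 1; 0 -1 9 0 1; 0 -1 12 0 1; 0 -1 15 0 1; 0 -1 18 0 1; 0 -1 21 0 1; 0 -1 24 0 1; 0 -1 27 0 1; 0 -1 30 0 1; 0 -1 33 0 1; 0 -1 36 0 1; 0 -1 36 0 1; 0 -1 36 0 1; 0 -1 36 0 1"
}}

```text
t: 24.35
tool_pos: [0.59, 0.3108, 0.1866]
orientation: [-1.991, -2.43, 0.001]
force: [-0.8, -0.4, -4.0]
opening: 0.0106
gripper_force: 12.0
```

```bash
python3 - <<'E'
from h import *
im=robot.read_camera('side'); cv2.imwrite('pics/side6.png',im)
for i in range(3):
  if i: robot.read_camera('side')
  for q in('pointer_tip','marker_line','marker_tab'):
    for d in robot.landmark_of('side',q)[:2]: print(q,round(d['conf'],2),np.round(d['centre'],4),px('side',d['centre']))
go((.591,.311,.187),11.3)
cv2.imwrite('pics/c6.png',cv2.resize(im[230:320,350:470],(800,600),interpolation=cv2.INTER_CUBIC))
E
```

```text
pointer_tip 0.9 [0.6033 0.2271 0.1892] [393.6 288.8]
pointer_tip 0.37 [ 0.5834 -0.3491  0.0032] [231.3 227.4]
marker_line 0.59 [0.6086 0.2286 0.1909] [392.1 289.8]
marker_tab 0.76 [0.5908 0.3137 0.207 ] [436.7 303.6]
pointer_tip 0.74 [0.6065 0.226  0.1916] [391.9 288.2]
marker_line 0.49 [0.6068 0.2292 0.1922] [393.2 289. ]
marker_tab 0.43 [0.5867 0.3133 0.2039] [438.  303.8]
pointer_tip 0.87 [0.6068 0.226  0.1892] [391.7 289.3]
marker_line 0.66 [0.6083 0.2298 0.1912] [392.8 289.9]
marker_tab 0.72 [0.5883 0.312  0.2058] [436.9 302.9]
t 24.95 tcp [0.59   0.3108 0.1872] yang 11.3 | d [-0.   1.1  0.2] yaw 0.0 F [-0.18 -0.01 -1.9 ] op 0.0109 q6 0.21
```

View pics/c6.png

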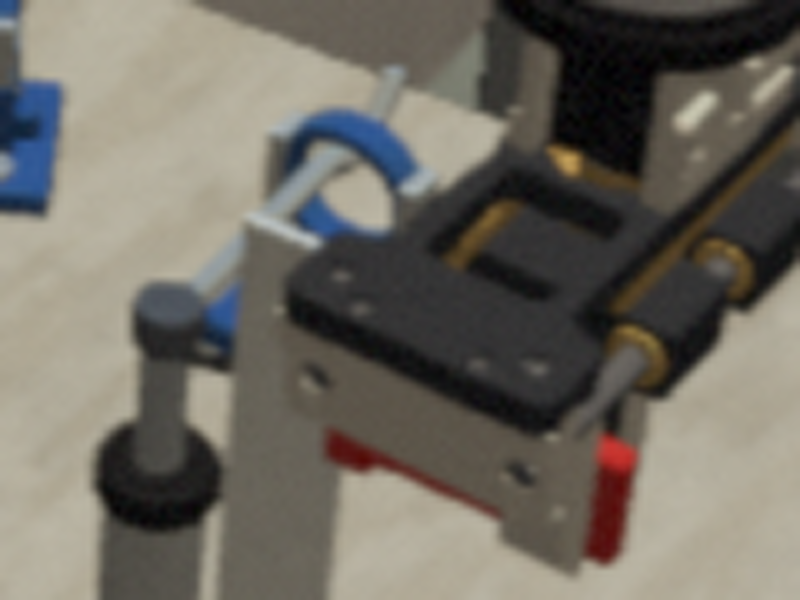

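The crop shows the tab gripped at (610,500) and the marker pulled down behind the hand, with the casting still hanging. The line reads about 1 mm above the pointer, so I'll make a final 1 mm correction, release and retreat.

Emit:
{"api": "play_rows", "payload": {
  "increments": "0 0 1 0 1; 0 0 1 0 1; 0 0 1 0 1; 0 0 1 0 0.6; 0 0 1 0 0.3; 0 0 1 0 -0.3; 0 0 1 0 -0.3; 0 0 1 0 -0.3; 0 0 1 0 -0.3; 0 0 -30 0 -0.3; 0 0 -70 0 -0.3; 0 0 -110 0 -0.3; 0 0 -150 0 -0.3; 60 0 -170 0 -0.3; 60 0 -170 0 -0.3; 60 0 -170 0 -0.3"
}}

```text
t: 26.55
tool_pos: [0.5777, 0.3717, 0.3578]
orientation: [1.987, 2.433, 0.002]
force: [0.0, -0.3, -0.7]
opening: 0.0606
gripper_force: 0.0
```

```bash
python3 - <<'E'
from h import *
im=robot.read_camera('side'); cv2.imwrite('pics/side7.png',im)
for i in range(4):
  if i: robot.read_camera('side')
  for q in('pointer_tip','marker_line','hook_seat','bracket_eye')[:2 if i else 4]:
    for d in robot.landmark_of('side',q)[:2]: print(q,round(d['conf'],2),np.round(d['centre'],4),px('side',d['centre']))
im=robot.read_camera('top')
for q in('pointer_tip','marker_line','marker_tab'):
    for d in robot.landmark_of('top',q)[:2]: print('top',q,round(d['conf'],2),np.round(d['centre'],4),px('top',d['centre']))
go((.591,.311,.187),11.3)
im=cv2.imread('pics/side7.png');cv2.imwrite('pics/c7.png',cv2.resize(im[210:330,340:480],(700,600),interpolation=cv2.INTER_CUBIC))
E
```

```text
pointer_tip 0.8 [0.6099 0.2251 0.1899] [390.1 289.5]
pointer_tip 0.69 [0.518  0.1678 0.1188] [400.  282.7]
hook_seat 0.79 [0.5179 0.1712 0.1927] [404.4 253.6]
bracket_eye 0.74 [0.5189 0.1679 0.1784] [402.1 258.9]
bracket_eye 0.63 [ 0.4182 -0.0755  0.0596] [352.9 233. ]
pointer_tip 0.73 [0.6082 0.2257 0.1901] [391.1 289.2]
marker_line 0.72 [0.6092 0.2317 0.1941] [393.3 289.4]
pointer_tip 0.91 [0.6064 0.2252 0.1925] [391.7 287.6]
marker_line 0.84 [0.6049 0.2296 0.1944] [394.2 287.7]
pointer_tip 0.82 [0.6063 0.2271 0.19  ] [392.4 289.2]
pointer_tip 0.18 [ 7.490e-01  2.427e-01 -4.000e-04] [335.6 406.7]
marker_line 0.88 [0.6068 0.2272 0.191 ] [392.3 288.9]
top pointer_tip 0.56 [0.6069 0.227  0.191 ] [215.1 228.6]
top marker_line 0.48 [0.599  0.2248 0.197 ] [215.4 231.8]
top marker_tab 0.53 [0.5898 0.3107 0.2073] [177.1 235.3]
top marker_tab 0.43 [0.6079 0.2282 0.1903] [214.7 228.2]
t 27.45 tcp [0.5782 0.3697 0.3573] yang 11.3 | d [-60.1   1.  170.3] yaw 0.0 F [ 0.53 -0.07  0.34] op 0.0604 q6 0.3
```

View pics/c7.png

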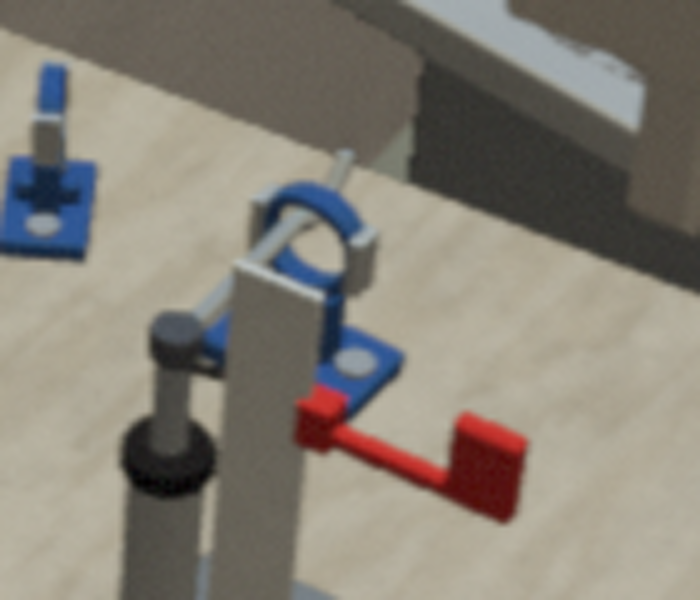

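```bash
python3 - <<'E'
from h import *
A=cv2.imread('pics/side0.png'); B=cv2.imread('pics/side7.png')
def track(a,b,box,p):   # phase shift of patch -> mm of vertical drop at p
    x,y,w,h=box; T=cv2.resize(a[y:y+h,x:x+w],None,fx=8,fy=8,interpolation=cv2.INTER_CUBIC)
    S=cv2.resize(b[y-5:y+h+35,x-12:x+w+12],None,fx=8,fy=8,interpolation=cv2.INTER_CUBIC)
    r=cv2.matchTemplate(S,T,cv2.TM_CCOEFF_NORMED); _,v,_,l=cv2.minMaxLoc(r); d=np.array([l[0]/8-12,l[1]/8-5])
    g=min(((np.linalg.norm(px0(p)+d-px0(np.array(p)-[0,0,k/1e4])),k/10) for k in range(0,700)))
    return round(v,3),d,g
def px0(p): v=P('side')@np.append(p,1); return v[:2]/v[2]
print('tab',track(A,B,(430,275,20,24),(.591,.311,.242)))
print('cap',track(A,B,(370,249,16,15),(.619,.19,.25)))
print('hook',track(A,B,(402,218,12,14),(.498,.166,.252)))
for n in (A,B): 
    m=cv2.inRange(cv2.cvtColor(n,cv2.COLOR_BGR2HSV),(0,150,60),(8,255,255)); m[:, :398]=0; m[:,460:]=0; m[:250]=0
    print('red',cv2.moments(m,True)['m10']/max(1,m.sum()/255),cv2.moments(m,True)['m01']/max(1,m.sum()/255))
p0,p1=px0([.591,.311,.242]),px0([.591,.311,.202]); print('px/mm',(p1-p0)/40)
E
```

```text
tab (0.99, array([-2.625, 16.5  ]), (np.float64(0.17161649726689857), 36.3))
cap (0.691, array([-1.   , 20.375]), (np.float64(0.3424552466566646), 45.5))Traceback (most recent call last):
  File "<stdin>", line 12, in <module>
  File "<stdin>", line 7, in track
  File "<stdin>", line 7, in <genexpr>
  File "<stdin>", line 9, in px0
  File "h.py", line 4, in P
    k=robot.calibration(c); R=cv2.Rodrigues(np.array(k['rvec'],float))[0]; t=np.array(k['tvec'],float).reshape(3,1)
ValueError: time passes only in moves, steps and waits
```

Tracking puts the marker about 2 mm high (tab moved 36.3 mm, hook about 45.5 mm, initial offset about 8 mm). That is within tolerance, but there is time for one 2 mm trim.

Emit:
{"api": "play_rows", "payload": {
  "increments": "-60 0 0 0 -0.3; -60 0 0 0 -0.3; -60 0 0 0 -0.3; -60 0 40 0 -0.3; -60 0 80 0 -0.3; -60 0 120 0 -0.3; -60 0 150 0 -0.3; -60 0 170 0 -0.3; -60 0 170 0 -0.3; -60 0 170 0 -0.3; -60 0 170 0 1; -60 0 170 0 1; -60 0 170 0 1; -60 0 170 0 1; -60 0 170 0 1; -60 0 170 0 1; -60 0 170 0 1; -60 0 170 0 1",
  "force": 12
}}

```text
t: 29.25
tool_pos: [0.59, 0.3108, 0.1872]
orientation: [-1.991, -2.43, 0.0]
force: [0.3, -0.0, -0.7]
opening: 0.0101
gripper_force: 12.0
```

Emit:
{"api": "play_rows", "payload": {
  "increments": "0 0 1 0 1; 0 0 2 0 1; 0 0 2 0 1; 0 0 2 0 1; 0 0 2 0 1; 0 0 2 0 0.6; 0 0 2 0 0.3; 0 0 2 0 -0.3; 0 0 2 0 -0.3; 0 0 2 0 -0.3; 0 0 2 0 -0.3; 0 0 -30 0 -0.3; 0 0 -70 0 -0.3; 0 0 -110 0 -0.3; 0 0 -150 0 -0.3; 60 0 -170 0 -0.3; 60 0 -170 0 -0.3; 60 0 -170 0 -0.3; 60 0 -170 0 -0.3"
}}

```text
t: 31.15
tool_pos: [0.578, 0.3692, 0.3556]
orientation: [-1.99, -2.43, 0.004]
force: [0.7, 0.4, -0.1]
opening: 0.0605
gripper_force: 0.0
```

```bash
python3 - <<'E'
from h import *
for i in range(5):
  im=robot.read_camera('side')
  r=[max(robot.landmark_of('side',q),key=lambda d:d['conf'],default=None) for q in('pointer_tip','marker_line')]
  print([np.round(d['centre'],4) if d else None for d in r])
print([np.round(d['centre'],3) for q in('bracket_eye','hook_seat','marker_tab') for d in robot.landmark_of('side',q)[:3]])
A=cv2.imread('pics/side7.png')
T=cv2.resize(A[290:320,425:450],None,fx=8,fy=8,interpolation=3); S=cv2.resize(im[280:335,415:460],None,fx=8,fy=8,interpolation=3)
print(cv2.minMaxLoc(cv2.matchTemplate(S,T,5))[3]); go((.59,.31,.187),11.3)
E
```

```text
[array([0.6059, 0.2274, 0.1919]), array([0.6058, 0.2296, 0.1924])]
[array([0.6058, 0.2267, 0.1905]), array([0.6048, 0.2295, 0.1932])]
[array([0.6076, 0.2279, 0.1905]), array([0.6087, 0.23  , 0.1901])]
[array([0.6082, 0.2237, 0.1916]), array([0.6043, 0.232 , 0.1919])]
[array([0.6064, 0.2279, 0.1882]), array([0.6053, 0.2286, 0.1943])]
[array([ 0.727, -0.116,  0.062]), array([ 0.421, -0.079,  0.059]), array([0.521, 0.167, 0.177]), array([0.517, 0.17 , 0.196]), array([0.592, 0.315, 0.204])]
(80, 88)
t 32.05 tcp [0.5782 0.3697 0.3572] yang 11.4 | d [-60.9  -0.2 170.2] yaw 0.1 F [-0.15 -0.06  0.  ] op 0.0608 q6 0.3
```

```bash
python3 -c "
from plant import robot; print(robot.close_job())"
```

```text
the job is handed in; nothing more can be done
None
```

The casting hangs at rest and released on the hook, the marker is set to within about 2 mm of the pointer by my camera measurements, and the job is handed in; the verdict was not shown.

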